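# Refile the data cartridges in reverse order

## Robot

A 6-joint arm with a two-finger parallel gripper is mounted at the origin on the work surface. World frame = base frame: x ahead of the robot, y to its left, z up, the work surface at z = 0. Lengths are in m, angles in rad, forces in N, time in s.
With the tool pointing down it reaches from about 0.25 to 0.725 m from the base axis. Payload 4 kg.
Tool frame: the origin (TCP) lies at the very end of the fingers, on their centre line; the grasp point (between the pads) lies 19 mm behind it; z points along the fingers, y is the line along which they close (so a half turn about z gives the same grasp; the last joint's range is limited). The gripper opens to 85 mm and grips with 20 to 120 N. Pads are 22 mm wide; open, the fingers measure 114 mm over their backs; the gripper's body (76 mm by 85 mm) begins 54 mm behind the grasp point. The pads swing forward as they close: fully open they stand 13 mm farther back than shut.
Start: joints at [-1.196, 0.241, 0.005, 1.335, 0, 1.571], TCP at [0.183, -0.465, 0.231] pointing down, gripper open.
Joint ranges: [-2.72, 2.72], [-1.05, 1.87], [-1.09, 1.28], [-1.99, 2.15], [-1.42, 1.44], [-3.14, 3.14]. Speed limits (rad/s): [2.79, 2.79, 3.14, 3.14, 3.14, 3.14].

## Interface

Orientations are given as [roll, pitch, yaw] about the fixed x, y, z axes, in that order (R = Rz(yaw) Ry(pitch) Rx(roll)).
In Python, from workcell import * gives the robot as it stands.
- The arm moves only by the tool play_rows, never from a script. Its argument "deltas" is a list of rows, each a list of 4 numbers: the shift along the world's x, y, z in m, then the turn about the world's z in degrees. In form: [[tx, ty, tz, twist], ...]. A call has 1 to 20 rows; each row is the pose to reach, as a shift and turn from the pose commanded when the call began; what a row does not reach only later rows make up. A row lasts 1/12 s, in which the tool goes at most 41.7 mm and 7.16 degrees, less where a joint would pass 70% of its speed; a pose out of reach is approached as far as the arm can. A call with a gripper value outside its range is refused whole. "grip" is the closure, from -1 (fully open) to 1 (shut), set as the call begins (left out, the last holds). The fingers move at their own pace and stop on an object; "grip_force" is the grip in N (left out, the last holds). Time passes only in rows, so rows that repeat a pose let the fingers close. It gives the time, the measured TCP pose, the force, the opening and the grip force at its end, in the units of the state.
- read_state(): the state, without advancing time (a new reading comes with each control period).
- grab_frame(name): name is "side" or "top"; returns a dict with "pixels" (420x560x3 uint8, red, green, blue), "depth" (420x560 float32, m along the optical axis (not along the pixel's ray), 0 where there is no reading), "fx", "fy", "cx", "cy" (pixels), "xyz" and "attitude" of the camera in the world. Camera axes: x right, y down, z forward; pixel columns grow to the right and rows downward; lengths in m; the calibration is good to about 2 mm. A picture is of the moment at which its call begins.
- sign_off(): hands the job in; it is judged then, once.
Trained networks look in a picture, given as the dict that the camera call returned (one of the last four; its "shot" number tells which), for a name from the list of things; names that differ only in an ending like _2 or _b are one class to them, and where a whole thing is asked for, a point or a joint stands for the part that bears it (a point fixed in the world has none). Each returns a list of dicts, best first, with "score" (0 to 1); they miss things now and then, are a little off and sometimes report something else, mostly with a low value. They report only what shows in the picture. A call takes as long as a camera call. They do not tell look-alikes from the thing itself.
- boxes_of(picture, label): "at" ([row, column] in pixels, amid what is visible of it).
- masks_of(picture, label): "pixels" (420x560 bool, what is visible of it) and "at" ([row, column] in pixels, amid what is visible of it).
- place_of(picture, label): "at" ([row, column] in pixels: a listed point, or the origin of a listed thing).
The state is a dict: "time": time; "joint_positions": joint angles; "dq": joint speeds; "tau": joint torques, N m; "eef_pos": TCP position; "eef_rot": TCP orientation; "contact_force": force on the tool from outside, world axes, zero at the start; "moment": the same for the moment, N m; "gripper_width": finger opening in m; "grip_force": force on a finger pad.
Only numpy, scipy, OpenCV 4.12 (cv2) and the standard library are available. Lean on these libraries where they do the work, as an engineer would, in place of code of your own. Each camera call takes 0.05 s, during which the arm holds its last target. There are 200 camera calls.

## Task

Move the four data cartridges from the wooden rack into the white archive rack, one upright in each cell and standing on its floor, in the reverse order: the cartridge that starts nearest the wooden rack's orange end goes in the cell farthest from the white rack's orange end, the next one beside it, and so on. Set each one down rather than dropping it, and leave the mug, the stapler and the card box beyond the racks where they are.

Things in the scene. Friction and masses are not known exactly. Their poses are not given: they have to be found in the camera images.
- issue_rack: wooden rack, fixed, full at the start: 4 open-topped cells in a row along its y, centres y = +93, +31, -31, -93 mm, x = 0; inside 96 (x) by 38 mm (y), walls 4 mm, floor z = 8, rim z = 45 mm. Orange rim-high block at the +y end (y = +135 mm), on the robot's left. Base plate x -56 to +88, y -126 to +146 mm. Left or right of the midline, yaw up to 20 deg. Origin: table level, mid-row
- archive_rack: white rack, fixed, empty at the start: the target. Cells just as in the wooden rack: centres y = +93, +31, -31, -93 mm, x = 0; inside 96 (x) by 38 mm (y), walls 4 mm, floor z = 8, rim z = 45 mm; orange block at its +y end (y = +135 mm), on the robot's left. Base plate x -56 to +56 mm. On the other side of the midline, yaw up to 20 deg. Origin: table level, mid-row
- cart_blue: blue hard plastic data cartridge, loose, standing upright in one of the wooden rack's cells: 80 mm along its x, 22 mm thick along its y (grip it across this), 100 mm tall along its z; about 0.13 to 0.25 kg. Origin: centre of its underside. Its x lies along the cell (within 3 degrees at the start)
- cart_green: green hard plastic data cartridge, loose, standing upright in one of the wooden rack's cells: 80 mm along its x, 22 mm thick along its y (grip it across this), 100 mm tall along its z; about 0.13 to 0.25 kg. Origin: centre of its underside. Its x lies along the cell (within 3 degrees at the start)
- cart_yellow: yellow hard plastic data cartridge, loose, standing upright in one of the wooden rack's cells: 80 mm along its x, 22 mm thick along its y (grip it across this), 100 mm tall along its z; about 0.13 to 0.25 kg. Origin: centre of its underside. Its x lies along the cell (within 3 degrees at the start)
- cart_white: white hard plastic data cartridge, loose, standing upright in one of the wooden rack's cells: 80 mm along its x, 22 mm thick along its y (grip it across this), 100 mm tall along its z; about 0.13 to 0.25 kg. Origin: centre of its underside. Its x lies along the cell (within 3 degrees at the start)
- tab_blue: blue flat marker tab, fixed, 22 by 30 by 4 mm, on the wooden rack's base plate beside the cell where the blue cartridge stands at the start (72 mm from that cell's centre along the rack's +x). It stays there as a record of the starting order. Origin: centre of its underside
- tab_green: green flat marker tab, fixed, 22 by 30 by 4 mm, on the wooden rack's base plate beside the cell where the green cartridge stands at the start (72 mm from that cell's centre along the rack's +x). It stays there as a record of the starting order. Origin: centre of its underside
- tab_yellow: yellow flat marker tab, fixed, 22 by 30 by 4 mm, on the wooden rack's base plate beside the cell where the yellow cartridge stands at the start (72 mm from that cell's centre along the rack's +x). It stays there as a record of the starting order. Origin: centre of its underside
- tab_white: white flat marker tab, fixed, 22 by 30 by 4 mm, on the wooden rack's base plate beside the cell where the white cartridge stands at the start (72 mm from that cell's centre along the rack's +x). It stays there as a record of the starting order. Origin: centre of its underside
Things that resemble listed ones, but are neither listed nor needed, are in the scene too. Several things have the shape of the cart_green; the one meant has the colours described above. Of the things shaped like the cart_white, the white one is meant.

How it is judged:
By the outcome, as a careful person would: the job done as asked, in the order asked, and still so for the second after the job is handed in, with the robot touching nothing.
It also fails if it takes over 115 s, if anything falls off the work surface, if the arm or the gripper's body presses on something with over 40 N, if the wrist force passes 120 N, or if a joint passes its speed limit or range.

## Working session

There is one attempt and no reset: what is moved stays moved. The work goes in short steps, Python scripts to look and compute and a tool call to move; the robot and the scene stay as the last step left them, time stands still between calls to the robot, and variables do not carry over. Pictures are saved under pics/ and viewed, at most 14 in all, crops included, and the job is handed in when it is done.

Besides the shell and the picture viewer there is one more tool, called after "Emit:" by a JSON object that holds its "name" and its "arguments". play_rows: Moves the arm, as the interface text tells. Its arguments: {"type":"object","properties":{"deltas":{"type":"array","items":{"type":"array","items":{"type":"number"}}},"grip":{"type":"number"},"grip_force":{"type":"number"}},"required":["deltas"]}

```bash
mkdir -p pics; ls; cat > h.py <<'E'
from workcell import *
import numpy as np, cv2
from scipy.spatial.transform import Rotation as R
def save(p,n): cv2.imwrite(n,cv2.cvtColor(p["pixels"],cv2.COLOR_RGB2BGR))
def world(p):
    d=p["depth"]; v,u=np.mgrid[:420,:560]
    c=np.stack([(u-p["cx"])/p["fx"]*d,(v-p["cy"])/p["fy"]*d,d],-1)
    a=np.array(p["attitude"]); M=a if a.shape==(3,3) else R.from_euler('xyz',a).as_matrix()
    return c@M.T+np.array(p["xyz"])
E
python3 - <<'E'
from h import *
for n in("top","side"):
    p=grab_frame(n); save(p,f"pics/{n}0.png"); np.savez(f"{n}0.npz",w=world(p),d=p["depth"],px=p["pixels"])
    print(n,p["xyz"],p["attitude"],p["fx"])
    for l in["issue_rack","archive_rack","cart_blue","cart_green","cart_yellow","cart_white","tab_blue","tab_green","tab_yellow","tab_white"]:
        print(l,[(np.round(b["at"]).tolist(),round(b["score"],2)) for b in place_of(p,l)][:3])
print(read_state())
E
```

```text
pics
top [ 0.4296905  -0.03539156  0.91185911] [-3.04275631 -0.02238973 -1.55324817] 407.1381085654027
issue_rack []
archive_rack [([215.0, 158.0], 0.66), ([163.0, 321.0], 0.55)]
cart_blue [([188.0, 354.0], 0.75), ([195.0, 326.0], 0.6)]
cart_green [([264.0, 336.0], 0.73), ([188.0, 430.0], 0.69), ([188.0, 354.0], 0.56)]
cart_yellow [([202.0, 302.0], 0.9)]
cart_white [([184.0, 378.0], 0.96), ([242.0, 430.0], 0.84), ([190.0, 355.0], 0.47)]
tab_blue [([165.0, 320.0], 0.7)]
tab_green [([161.0, 346.0], 0.63)]
tab_yellow [([167.0, 293.0], 0.68)]
tab_white [([158.0, 374.0], 0.55)]
side [ 0.42822211 -0.70856876  0.85948696] [-2.45799575  0.00465901 -0.15931968] 445.81393182405435
issue_rack [([277.0, 300.0], 0.79), ([281.0, 307.0], 0.51)]
archive_rack [([149.0, 254.0], 0.59), ([271.0, 341.0], 0.56)]
cart_blue [([259.0, 297.0], 0.97), ([250.0, 326.0], 0.32)]
cart_green [([362.0, 325.0], 0.77), ([283.0, 308.0], 0.7), ([279.0, 234.0], 0.6)]
cart_yellow [([237.0, 283.0], 0.79)]
cart_white [([369.0, 265.0], 0.67), ([302.0, 316.0], 0.56)]
tab_blue [([249.0, 328.0], 0.57)]
tab_green [([270.0, 336.0], 0.52), ([231.0, 314.0], 0.34)]
tab_yellow [([231.0, 315.0], 0.51)]
tab_white [([293.0, 351.0], 0.59)]
{'time': 1.1, 'joint_positions': array([-1.19598815e+00,  2.40587844e-01,  5.03239114e-03,  1.33517017e+00,
       -5.15996174e-05,  1.57075845e+00]), 'dq': array([-0.00086422, -0.00080482,  0.00082748,  0.00020849, -0.00201818,
       -0.00117209]), 'tau': array([-9.73939018e-05, -3.72226059e+01,  2.52693790e+01,  1.40328688e-03,
        1.21696980e-04, -6.93163553e-07]), 'eef_pos': array([ 0.18304251, -0.46532025,  0.23132493]), 'eef_rot': array([3.14152195e+00, 5.16022951e-05, 3.74846047e-01]), 'contact_force': array([ 0.96977469, -0.85174166,  0.10277371]), 'moment': array([ 0.00141958, -0.0097007 , -0.03096324]), 'grip_force': 0.0, 'gripper_width': 0.08533188863842789}
```

View pics/top0.png

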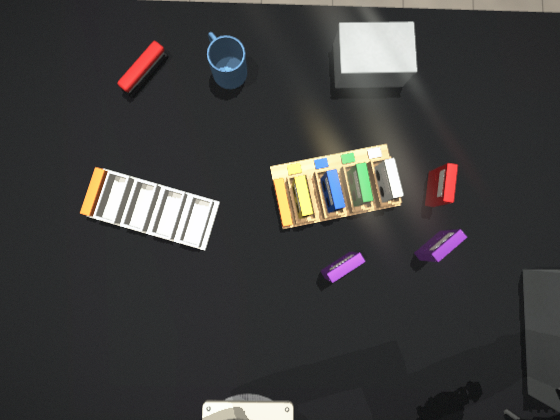

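View pics/side0.png

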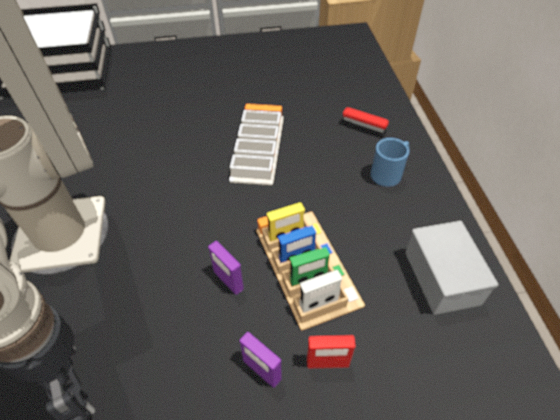

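The top view shows the white rack (orange end left, about (165,205)–(215,225)) and the wooden rack (orange end left at (283,203)). The wooden cells run yellow, blue, green, white from the orange end. The purple and red look-alikes stand outside the racks. The side view agrees.

```bash
cat > m.py <<'E'
from h import *
import sys
def fit(P,tmpl_lines=None): 
    r=cv2.minAreaRect((P[:,:2]*1000).astype(np.float32)); return [np.round(x,1) for x in r]
for n in("top","side"):
    z=np.load(n+"0.npz"); w,px=z["w"],z["px"].astype(int); hsv=cv2.cvtColor(z["px"],cv2.COLOR_RGB2HSV)
    H,S,V=hsv[...,0],hsv[...,1],hsv[...,2]; d=z["d"]>0
    x,y,h=w[...,0],w[...,1],w[...,2]
    flat=d&(V<40)&(x>.2)&(x<.6)&(abs(y)<.3); print(n,"table z",np.median(h[flat]))
    arch=d&(y>.08)&(y<.45)&(x>.25)&(x<.55)
    m=arch&(h>.036)&(h<.055); print("arch rim",m.sum(),fit(w[m]),"z",np.median(h[m]))
    m2=arch&(h>.0)&(h<.02)&(V>90)&(S<60); print(" floor z",np.median(h[m2]),m2.sum())
    o=m&(S>120)&(H>5)&(H<22); print(" orange",o.sum(),fit(w[o]),w[o].mean(0).round(4))
    iss=d&(y<.06)&(y>-.27)&(x>.3)&(x<.62)
    for c,(a,b) in dict(yellow=(23,35),blue=(100,125),green=(45,80)).items():
        k=iss&(H>=a)&(H<=b)&(S>100)&(V>50)
        t=k&(h>.1)&(h<.125); print(c,"top",t.sum(),fit(w[t]) if t.sum()>5 else 0,np.median(h[t]))
        t=k&(h>.002)&(h<.02)&(x>.42); print("  tab",t.sum(),w[t].mean(0).round(4))
    t=iss&(S<60)&(V>100)&(h>.1)&(h<.125); print("white top",t.sum(),fit(w[t]),np.median(h[t]))
    t=iss&(S<60)&(V>100)&(h>.002)&(h<.02)&(x>.42); print("  tab",t.sum(),w[t].mean(0).round(4))
    o=iss&(h>.038)&(h<.052)&(S>180)&(H>8)&(H<20); print(" iss orange",o.sum(),fit(w[o]),w[o].mean(0).round(4))
    pl=iss&(h>.004)&(S>60); print("iss all",fit(w[iss&(h>.005)&(h<.06)&(S>60)]))
E
python3 m.py
```

```text
top table z -0.001334420459784158
arch rim 1622 [array([504.8, 225. ]), array([262.1, 104.1]), np.float64(75.0)] z 0.04323817891880366
 floor z 0.0071261332788815634 3341
 orange 215 [array([518.8, 344.9]), array([23.3, 69.3]), np.float64(74.9)] [0.5177 0.3452 0.043 ]
yellow top 105 [array([ 528.5, -104.3]), array([80.1, 22.2]), np.float64(12.8)] 0.1057888520150948
  tab 29 [ 0.591  -0.0948  0.0109]
blue top 418 [array([ 542.7, -169.1]), array([79. , 22.5]), np.float64(13.8)] 0.10640487287560263
  tab 86 [ 0.6109 -0.1517  0.0107]
green top 246 [array([ 559. , -227.8]), array([77.1, 20.1]), np.float64(12.1)] 0.10647511206642907
  tab 0 [nan nan nan]
white top 45 [array([ 553.4, -216.5]), array([ 79.1, 121.3]), np.float64(11.5)] 0.10302731754619876
  tab 504 [ 0.5957 -0.1091  0.0068]
 iss orange 15 [array([515.7, -56. ]), array([85.6,  0.7]), np.float64(12.4)] [ 0.5166 -0.0559  0.0417]
iss all [array([ 489.2, -153.9]), array([261.5, 232.4]), np.float64(0.1)]
side table z 0.0016786979996918916
arch rim 1345 [array([505.8, 224.9]), array([267., 105.]), np.float64(75.0)] z 0.0439905648060
[... 283 characters left out ...]
0 [array([ 545.2, -184.9]), array([81.9, 56. ]), np.float64(3.5)] 0.10908662547663217
  tab 13 [ 0.6154 -0.1453  0.0142]
green top 405 [array([ 556.8, -227.6]), array([78.1, 24.2]), np.float64(10.8)] 0.10916079917509536
  tab 0 [nan nan nan]
white top 50 [array([ 554.6, -218.1]), array([ 79.9, 122.5]), np.float64(12.8)] 0.10665081101088075
  tab 29 [ 0.6086 -0.1275  0.0116]
 iss orange 11 [array([480. , -85.7]), array([ 7.9, 18.7]), np.float64(74.2)] [ 0.4801 -0.0851  0.0418]
iss all [array([ 488.4, -135.3]), array([263.1, 268.4]), np.float64(0.0)]m.py:18: RuntimeWarning: Mean of empty slice.
  t=k&(h>.002)&(h<.02)&(x>.42); print("  tab",t.sum(),w[t].mean(0).round(4))
  ret = um.true_divide(
```

```bash
cat > t.py <<'E'
from m import fit
from h import *
for n in("top","side"):
    z=np.load(n+"0.npz"); w=z["w"]; b=-.0013 if n=="top" else .0017
    x,y,h=w[...,0],w[...,1],w[...,2]-b
    a=np.radians(12.5); r=(x-.55)*-np.sin(a)+(y+.2)*np.cos(a)
    m=(z["d"]>0)&(h>.1045)&(h<.113)&(x>.45)&(x<.65)&(y<0)&(y>-.35)
    k,L,st,c=cv2.connectedComponentsWithStats(m.astype(np.uint8),connectivity=4)
    for i in range(1,k):
        if st[i,4]>40: print(n,fit(w[L==i]),st[i,4],w[L==i].mean(0).round(4))
E
python3 t.py 2>/dev/null| tail -14
```

```text
green top 405 [array([ 556.8, -227.6]), array([78.1, 24.2]), np.float64(10.8)] 0.10916079917509536
  tab 0 [nan nan nan]
white top 50 [array([ 554.6, -218.1]), array([ 79.9, 122.5]), np.float64(12.8)] 0.10665081101088075
  tab 29 [ 0.6086 -0.1275  0.0116]
 iss orange 11 [array([480. , -85.7]), array([ 7.9, 18.7]), np.float64(74.2)] [ 0.4801 -0.0851  0.0418]
iss all [array([ 488.4, -135.3]), array([263.1, 268.4]), np.float64(0.0)]
top [array([ 567.8, -286. ]), array([80.1, 23.2]), np.float64(13.3)] 424 [ 0.5677 -0.2855  0.1062]
top [array([ 557.8, -226.5]), array([79.7, 22.2]), np.float64(10.6)] 417 [ 0.5576 -0.2264  0.1063]
top [array([ 543.1, -168.9]), array([79.8, 22.2]), np.float64(13.3)] 423 [ 0.5428 -0.1686  0.1063]
top [array([ 528.7, -104.2]), array([79.5, 22. ]), np.float64(12.9)] 426 [ 0.5285 -0.1043  0.1064]
side [array([ 529. , -105.6]), array([79.8, 24.2]), np.float64(11.2)] 299 [ 0.5288 -0.1059  0.1093]
side [array([ 543.3, -169.8]), array([80.7, 24.7]), np.float64(14.7)] 344 [ 0.5426 -0.1706  0.1093]
side [array([ 558.6, -227.2]), array([79.9, 24.2]), np.float64(10.8)] 387 [ 0.5579 -0.2286  0.1094]
side [array([ 568.2, -287.3]), array([79.8, 23.3]), np.float64(13.7)] 426 [ 0.5676 -0.2878  0.1094]
```

Emit:
{"name": "play_rows", "arguments": {"deltas": [[0, 0, 0, 0], [0, 0, 0, 0], [0, 0, 0, 0], [0, 0, 0, 0], [0, 0, 0, 0], [0, 0, 0, 0]], "grip": -0.2, "grip_force": 50}}

```text
time: 1.6
eef_pos: [0.183, -0.4653, 0.2313]
eef_rot: [3.142, 0.0, 0.375]
contact_force: [-0.2, -0.5, -0.6]
gripper_width: 0.051
grip_force: 0.0
```

Emit:
{"name": "play_rows", "arguments": {"deltas": [[0.015, 0.015, 0, -1], [0.04, 0.042, 0, -2], [0.069, 0.072, 0, -3], [0.098, 0.102, 0, -4], [0.127, 0.132, 0, -5], [0.156, 0.162, 0, -6], [0.185, 0.192, 0, -7], [0.214, 0.222, 0, -8], [0.243, 0.252, 0, -9.2], [0.272, 0.283, 0, -9.2], [0.3, 0.313, 0, -9.2], [0.325, 0.338, -0.02, -9.2], [0.34, 0.355, -0.03, -9.2], [0.3458, 0.3605, -0.04, -9.2], [0.3458, 0.3605, -0.05, -9.2], [0.3458, 0.3605, -0.06, -9.2], [0.3458, 0.3605, -0.06, -9.2]]}}

```text
time: 3.02
eef_pos: [0.5265, -0.1056, 0.1689]
eef_rot: [-3.14, 0.005, 0.213]
contact_force: [0.7, 0.1, -0.1]
gripper_width: 0.0511
grip_force: 0.0
```

Emit:
{"name": "play_rows", "arguments": {"deltas": [[0, 0, -0.01, 0], [0, 0, -0.03, 0], [0, 0, -0.05, 0], [0, 0, -0.07, 0], [0, 0, -0.085, 0], [0, 0, -0.095, 0], [0, 0, -0.1, 0], [0, 0, -0.1, 0], [0, 0, -0.1, 0]]}}

```text
time: 3.77
eef_pos: [0.5292, -0.1053, 0.0719]
eef_rot: [3.141, -0.001, 0.213]
contact_force: [0.5, 0.0, 0.0]
gripper_width: 0.0515
grip_force: 0.0
```

```bash
python3 - <<'E'
from h import *
p=grab_frame("top"); a=p["pixels"][130:260,230:430]
q=grab_frame("side"); b=q["pixels"][190:340,220:420]
o=np.zeros((450,1200,3),np.uint8); a=cv2.resize(a,(600,390)); b=cv2.resize(b,(600,450)); o[:390,:600]=a;o[:,600:]=b
cv2.imwrite("pics/g1.png",cv2.resize(o,(800,300))[...,::-1]); s=read_state(); print(s["eef_pos"],s["eef_rot"],s["contact_force"])
E
```

```text
[ 0.52977313 -0.10515916  0.07251941] [ 3.14064955e+00 -2.20689850e-03  2.13924864e-01] [-0.1772945  -0.24609031  1.34069939]
```

View pics/g1.png

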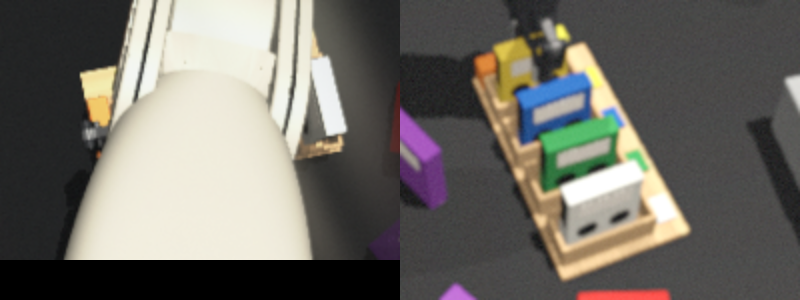

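The fingers straddle the yellow cartridge, with one in front at about (550,50), and the blue one is clear. Closing and lifting.

Emit:
{"name": "play_rows", "arguments": {"deltas": [[0, 0, 0, 0], [0, 0, 0, 0], [0, 0, 0, 0], [0, 0, 0, 0], [0, 0, 0, 0], [0, 0, 0, 0]], "grip": 1, "grip_force": 50}}

```text
time: 4.37
eef_pos: [0.5296, -0.1049, 0.0722]
eef_rot: [3.141, -0.002, 0.214]
contact_force: [-0.7, 0.0, 5.5]
gripper_width: 0.0215
grip_force: 50.3
```

Emit:
{"name": "play_rows", "arguments": {"deltas": [[0, 0, 0.005, 0], [0, 0, 0.02, 0], [0, 0, 0.04, 0], [0, 0, 0.065, 0], [0, 0, 0.09, 0], [0, 0, 0.11, 0], [0, 0, 0.125, 0], [0, 0, 0.13, 0], [0, 0, 0.13, 0], [0, 0, 0.13, 0]]}}

```text
time: 5.2
eef_pos: [0.5281, -0.1046, 0.2001]
eef_rot: [-3.141, 0.002, 0.214]
contact_force: [-0.1, 0.4, -2.4]
gripper_width: 0.0214
grip_force: 49.4
```

Emit:
{"name": "play_rows", "arguments": {"deltas": [[-0.002, 0.01, 0, -2], [-0.007, 0.032, 0, -5], [-0.014, 0.06, 0, -9], [-0.021, 0.09, 0, -13], [-0.028, 0.122, 0, -17], [-0.036, 0.156, 0, -21], [-0.043, 0.19, 0, -25], [-0.049, 0.213, 0, -27.3], [-0.0515, 0.2255, 0, -27.3], [-0.0515, 0.2255, -0.02, -27.3], [-0.0515, 0.2255, -0.045, -27.3], [-0.0515, 0.2255, -0.065, -27.3], [-0.0515, 0.2255, -0.08, -27.3], [-0.0515, 0.2255, -0.083, -27.3], [-0.0515, 0.2255, -0.083, -27.3], [-0.0515, 0.2255, -0.083, -27.3]]}}

```text
time: 6.53
eef_pos: [0.4381, -0.0837, 0.1421]
eef_rot: [-3.108, 0.004, -0.21]
contact_force: [-0.3, -0.6, -2.0]
gripper_width: 0.0217
grip_force: 49.9
```

```bash
python3 - <<'E'
from h import *
q=grab_frame("side"); b=q["pixels"][80:230,200:350]
cv2.imwrite("pics/p1.png",cv2.resize(b,(600,600),interpolation=cv2.INTER_CUBIC)[...,::-1]); s=read_state(); print(s["eef_pos"],s["eef_rot"],s["contact_force"])
E
```

```text
[ 0.43740375 -0.08349862  0.14129475] [-3.10839589  0.00520836 -0.21009452] [-1.19845165  0.77932183 -3.3883934 ]
```

View pics/p1.png

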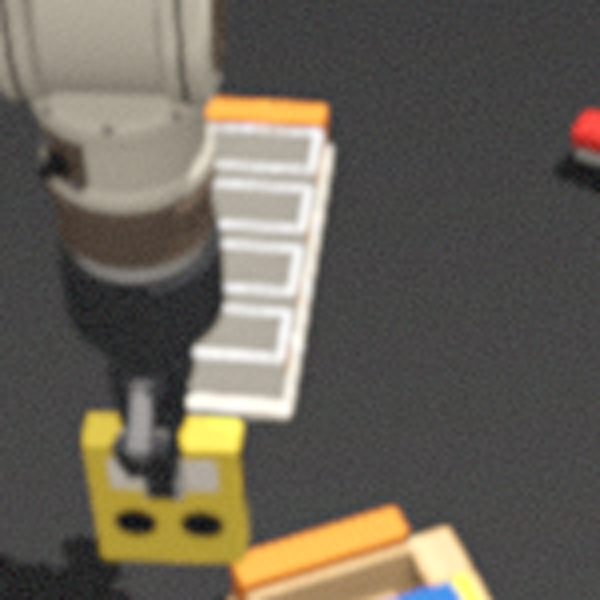

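The arm stopped short: the yellow cartridge hangs at about (165,490) in the crop, between the racks, and touches nothing.

```bash
python3 - <<'E'
from h import *
s=read_state(); print(s["time"],s["joint_positions"].round(3),s["dq"].round(3),s["tau"].round(1))
import workcell; print([n for n in dir(workcell) if n[0]!='_'])
E
```

```text
6.5833 [-0.211  0.201 -0.291  1.084  0.033  3.14 ] [ 0.002 -0.006  0.028  0.045 -0.001  0.   ] [ -0.  -36.   25.9  -0.3   0.1  -0. ]
['PlanningError', 'boxes_of', 'grab_frame', 'masks_of', 'place_of', 'read_state', 'sign_off']
```

Emit:
{"name": "play_rows", "arguments": {"deltas": [[0, 0, 0.01, 0], [0, 0, 0.03, 0], [0, 0, 0.05, 3], [0, 0, 0.06, 8], [0, 0, 0.06, 14], [0, 0, 0.06, 20], [0, 0, 0.06, 20], [0, 0, 0.06, 20]]}}

```text
time: 7.25
eef_pos: [0.4394, -0.0839, 0.2038]
eef_rot: [-3.108, 0.001, 0.136]
contact_force: [0.2, 1.2, -1.9]
gripper_width: 0.0215
grip_force: 49.9
```

Joint 6 hit its range limit, so I need the half-turned grasp. The saturation left a 1.9° tilt, which I will try to cancel by over-reaching outward with the tool turned to yaw 90°.

Emit:
{"name": "play_rows", "arguments": {"deltas": [[0, 0, 0.02, 3], [0, 0.005, 0.04, 9], [0.005, 0.015, 0.06, 15], [0.015, 0.03, 0.08, 21], [0.03, 0.045, 0.1, 27], [0.05, 0.06, 0.12, 33], [0.07, 0.075, 0.13, 39], [0.09, 0.083, 0.14, 45], [0.11, 0.083, 0.14, 51], [0.13, 0.083, 0.14, 57], [0.14, 0.083, 0.14, 63], [0.15, 0.083, 0.14, 69], [0.16, 0.083, 0.14, 75], [0.16, 0.083, 0.14, 80], [0.16, 0.083, 0.14, 82], [0.16, 0.083, 0.14, 82], [0.16, 0.083, 0.14, 82]]}}

```text
time: 8.67
eef_pos: [0.5993, -0.0009, 0.3433]
eef_rot: [-3.108, 0.001, 1.567]
contact_force: [-1.2, -0.3, -1.5]
gripper_width: 0.0216
grip_force: 50.0
```

```bash
python3 - <<'E'
from h import *
s=read_state(); print(s["eef_pos"],s["eef_rot"],s["joint_positions"].round(3))
E
```

```text
[ 0.59932788 -0.00092401  0.34326346] [-3.10763508e+00  7.82116269e-04  1.56749722e+00] [-1.000e-03  4.800e-01  6.390e-01  1.763e+00 -1.000e-03  1.573e+00]
```

Emit:
{"name": "play_rows", "arguments": {"deltas": [[0.01, 0, 0, 0], [0.03, 0, 0, 0], [0.05, 0, 0, 0], [0.07, 0, 0, 0], [0.085, 0, 0, 0], [0.095, 0, 0, 0], [0.1, 0, 0, 0], [0.1, 0, 0, 0], [0.1, 0, 0, 0]]}}

```text
time: 9.42
eef_pos: [0.6996, -0.001, 0.3428]
eef_rot: [-3.108, 0.001, 1.569]
contact_force: [0.0, -0.4, -2.1]
gripper_width: 0.0215
grip_force: 50.1
```

```bash
cat > s.py <<'E'
from h import *
s=read_state(); print(s["time"],s["eef_pos"].round(4),s["eef_rot"].round(4),s["joint_positions"].round(3))
E
python3 s.py
```

```text
9.4167 [ 0.6996 -0.001   0.3428] [-3.1076e+00  8.0000e-04  1.5686e+00] [-1.000e-03  8.210e-01  1.252e+00  2.035e+00 -1.000e-03  1.572e+00]
```

Emit:
{"name": "play_rows", "arguments": {"deltas": [[0.01, 0, 0, 0], [0.02, 0, 0, 0], [0.02, 0, 0, 0], [0.02, 0, 0, 0]]}}

```text
time: 9.75
eef_pos: [0.7096, -0.001, 0.3368]
eef_rot: [-3.118, 0.001, 1.57]
contact_force: [-0.1, 0.7, -2.0]
gripper_width: 0.0215
grip_force: 50.1
```

```bash
python3 s.py
```

```text
9.75 [ 0.7096 -0.001   0.3368] [-3.1180e+00  8.0000e-04  1.5695e+00] [-1.000e-03  8.400e-01  1.273e+00  2.027e+00 -1.000e-03  1.571e+00]
```

Emit:
{"name": "play_rows", "arguments": {"deltas": [[0.01, 0, 0, 0], [0.02, 0, 0, 0], [0.03, 0, 0, 0], [0.03, 0, 0, 0], [0.03, 0, 0, 0]]}}

```text
time: 10.17
eef_pos: [0.7241, -0.001, 0.3253]
eef_rot: [-3.134, 0.001, 1.57]
contact_force: [0.6, 0.2, -2.5]
gripper_width: 0.0217
grip_force: 50.1
```

```bash
python3 s.py
```

```text
10.1667 [ 0.7241 -0.001   0.3253] [-3.1344e+00  8.0000e-04  1.5698e+00] [-1.000e-03  8.560e-01  1.274e+00  1.996e+00 -1.000e-03  1.571e+00]
```

Another 0.007 rad, about 13 mm more.

Emit:
{"name": "play_rows", "arguments": {"deltas": [[0.008, 0, 0, 0], [0.013, 0, 0, 0], [0.013, 0, 0, 0], [0.013, 0, 0, 0]]}}

```text
time: 10.5
eef_pos: [0.7303, -0.001, 0.3213]
eef_rot: [3.14, 0.001, 1.57]
contact_force: [0.9, -0.9, -2.2]
gripper_width: 0.0216
grip_force: 50.1
```

Emit:
{"name": "play_rows", "arguments": {"deltas": [[-0.01, 0, 0, 0], [-0.03, 0.003, 0, 4], [-0.055, 0.01, 0, 9], [-0.085, 0.02, 0, 15], [-0.115, 0.033, 0, 21], [-0.145, 0.047, 0, 27], [-0.175, 0.061, 0, 33], [-0.2, 0.075, 0, 39], [-0.22, 0.089, 0, 45], [-0.235, 0.1, 0, 51], [-0.245, 0.11, 0, 57], [-0.252, 0.12, 0, 63], [-0.252, 0.12, 0, 69], [-0.252, 0.12, 0, 73], [-0.252, 0.12, 0, 75], [-0.252, 0.12, 0, 75], [-0.252, 0.12, 0, 75]]}}

```text
time: 11.92
eef_pos: [0.4782, 0.119, 0.322]
eef_rot: [3.139, 0.001, 2.878]
contact_force: [-1.0, -0.2, -2.1]
gripper_width: 0.0214
grip_force: 50.1
```

```bash
python3 s.py
```

```text
11.9167 [0.4782 0.119  0.322 ] [3.1394e+00 1.5000e-03 2.8779e+00] [2.430e-01 2.050e-01 1.930e-01 1.556e+00 1.000e-03 5.070e-01]
```

Emit:
{"name": "play_rows", "arguments": {"deltas": [[-0.001, 0.0015, -0.02, 0], [-0.001, 0.0015, -0.05, 0], [-0.001, 0.0015, -0.08, 0], [-0.001, 0.0015, -0.11, 0], [-0.001, 0.0015, -0.14, 0], [-0.001, 0.0015, -0.165, 0], [-0.001, 0.0015, -0.185, 0], [-0.001, 0.0015, -0.195, 0], [-0.001, 0.0015, -0.2, 0], [-0.001, 0.0015, -0.2, 0], [-0.001, 0.0015, -0.2, 0]]}}

```text
time: 12.83
eef_pos: [0.4782, 0.1207, 0.1227]
eef_rot: [3.139, 0.002, 2.879]
contact_force: [0.2, -0.5, -2.2]
gripper_width: 0.021
grip_force: 50.2
```

```bash
python3 - <<'E'
from h import *
q=grab_frame("side"); b=q["pixels"][80:230,200:350]
cv2.imwrite("pics/p2.png",cv2.resize(b,(600,600),interpolation=cv2.INTER_CUBIC)[...,::-1])
w=world(q); hsv=cv2.cvtColor(q["pixels"],cv2.COLOR_RGB2HSV); y=(hsv[...,0]>=23)&(hsv[...,0]<=35)&(hsv[...,1]>100)&(w[...,1]>0)&(w[...,1]<.3)&(w[...,2]>.04)
P=w[y]; print(len(P),P.min(0),P.max(0),np.percentile(P[:,2],[1,50,99]))
E
python3 s.py
```

```text
736 [0.4375561  0.06184418 0.04473592] [0.51925076 0.17415617 0.21769267] [0.06176769 0.10839319 0.18797007]
12.8833 [0.4785 0.1208 0.1231] [3.1384 0.0033 2.8786] [ 2.470e-01  3.010e-01 -2.090e-01  1.057e+00  1.000e-03  5.100e-01]
```

View pics/p2.png

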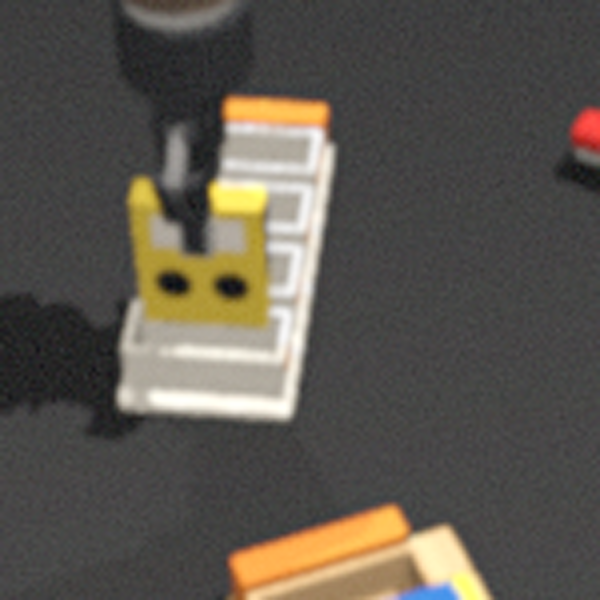

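The cartridge hangs squarely over the end cell (bottom edge at crop row ~320). Lowering it.

Emit:
{"name": "play_rows", "arguments": {"deltas": [[-0.001, 0, -0.01, 0], [-0.001, 0, -0.022, 0], [-0.001, 0, -0.034, 0], [-0.001, 0, -0.042, 0], [-0.001, 0, -0.046, 0], [-0.001, 0, -0.048, 0], [-0.001, 0, -0.049, 0], [-0.001, 0, -0.049, 0], [-0.001, 0, -0.049, 0]]}}

```text
time: 13.63
eef_pos: [0.4768, 0.1206, 0.0732]
eef_rot: [3.139, 0.002, 2.879]
contact_force: [-1.0, 0.3, -2.6]
gripper_width: 0.0215
grip_force: 50.2
```

Emit:
{"name": "play_rows", "arguments": {"deltas": [[0, 0, -0.0007, 0], [0, 0, -0.0014, 0], [0, 0, -0.0014, 0], [0, 0, -0.0014, 0]]}}

```text
time: 13.97
eef_pos: [0.477, 0.1206, 0.0722]
eef_rot: [3.139, 0.002, 2.879]
contact_force: [-0.3, -1.8, 5.6]
gripper_width: 0.0216
grip_force: 51.0
```

Emit:
{"name": "play_rows", "arguments": {"deltas": [[0, 0, 0, 0], [0, 0, 0, 0], [0, 0, 0, 0], [0, 0, 0, 0], [0, 0, 0.01, 0], [0, 0, 0.03, 0], [0, 0, 0.05, 0], [0, 0, 0.07, 0], [0, 0, 0.085, 0], [0, 0, 0.09, 0], [0, 0, 0.09, 0]], "grip": -0.2}}

```text
time: 14.88
eef_pos: [0.4775, 0.1208, 0.1631]
eef_rot: [3.138, 0.004, 2.879]
contact_force: [0.9, 0.6, -0.8]
gripper_width: 0.0512
grip_force: 0.0
```

Emit:
{"name": "play_rows", "arguments": {"deltas": [[0.003, -0.012, 0.01, 2], [0.01, -0.035, 0.01, 5], [0.017, -0.065, 0.01, 8], [0.025, -0.1, 0.01, 12], [0.033, -0.135, 0.01, 16], [0.041, -0.17, 0.01, 20], [0.049, -0.205, 0.01, 24], [0.056, -0.24, 0.01, 27], [0.062, -0.27, 0.01, 28.8], [0.065, -0.284, 0, 28.8], [0.066, -0.29, -0.01, 28.8], [0.066, -0.29, -0.03, 28.8], [0.066, -0.29, -0.05, 28.8], [0.066, -0.29, -0.07, 28.8], [0.066, -0.29, -0.083, 28.8], [0.066, -0.29, -0.09, 28.8], [0.066, -0.29, -0.09, 28.8], [0.066, -0.29, -0.09, 28.8]]}}

```text
time: 16.38
eef_pos: [0.5417, -0.1685, 0.0705]
eef_rot: [3.139, -0.001, -2.901]
contact_force: [0.7, 0.3, 0.6]
gripper_width: 0.0512
grip_force: 0.0
```

```bash
python3 - <<'E'
from h import *
q=grab_frame("side"); b=q["pixels"][80:330,200:400]
cv2.imwrite("pics/p3.png",cv2.resize(b,(480,600),interpolation=cv2.INTER_CUBIC)[...,::-1])
E
python3 s.py
```

```text
16.4333 [ 0.5425 -0.1689  0.0714] [ 3.1397e+00  1.1000e-03 -2.9010e+00] [-0.303  0.489 -0.068  1.014  0.002 -0.544]
```

View pics/p3.png

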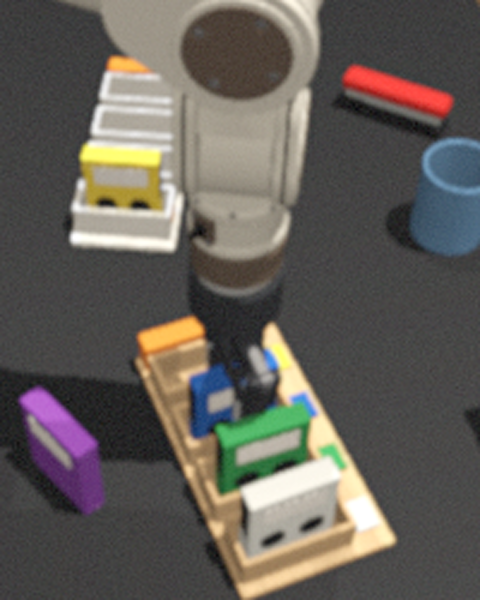

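The yellow cartridge stands upright in the end cell (crop (120,180)). The fingers straddle the blue one at (225,400).

Emit:
{"name": "play_rows", "arguments": {"deltas": [[0, 0, 0, 0], [0, 0, 0, 0], [0, 0, 0, 0], [0, 0, 0, 0], [0, 0, 0, 0], [0, 0, 0, 0], [0, 0, 0.005, 0], [0, 0, 0.02, 0], [0, 0, 0.045, 0], [0, 0, 0.07, 0], [0, 0, 0.095, 0], [0, 0, 0.115, 0], [0, 0, 0.13, 0], [0, 0, 0.135, 0], [0, 0, 0.135, 0]], "grip": 1}}

```text
time: 17.68
eef_pos: [0.5427, -0.1697, 0.2072]
eef_rot: [3.141, 0.002, -2.902]
contact_force: [0.3, 0.6, -1.1]
gripper_width: 0.0214
grip_force: 49.3
```

Emit:
{"name": "play_rows", "arguments": {"deltas": [[-0.001, 0.01, 0, -1], [-0.004, 0.032, 0, -3], [-0.009, 0.065, 0, -6], [-0.014, 0.1, 0, -9], [-0.019, 0.135, 0, -12], [-0.024, 0.17, 0, -15], [-0.029, 0.205, 0, -18], [-0.034, 0.24, 0, -21], [-0.039, 0.275, 0, -24], [-0.044, 0.308, 0, -27], [-0.047, 0.333, 0, -28.8], [-0.0495, 0.347, 0, -28.8], [-0.0495, 0.35, -0.01, -28.8], [-0.0495, 0.35, -0.035, -28.8], [-0.0495, 0.35, -0.06, -28.8], [-0.0495, 0.35, -0.075, -28.8], [-0.0495, 0.35, -0.085, -28.8], [-0.0495, 0.35, -0.085, -28.8], [-0.0495, 0.35, -0.085, -28.8]]}}

```text
time: 19.27
eef_pos: [0.4921, 0.1797, 0.1201]
eef_rot: [3.141, -0.001, 2.878]
contact_force: [-0.3, 0.1, -1.8]
gripper_width: 0.0213
grip_force: 49.3
```

```bash
python3 - <<'E'
from h import *
q=grab_frame("side"); b=q["pixels"][80:230,200:350]
cv2.imwrite("pics/p4.png",cv2.resize(b,(600,600),interpolation=cv2.INTER_CUBIC)[...,::-1])
E
python3 s.py
```

```text
19.3167 [0.4931 0.1801 0.1213] [3.1399e+00 9.0000e-04 2.8782e+00] [ 3.500e-01  3.620e-01 -1.250e-01  1.083e+00  1.000e-03  6.130e-01]
```

View pics/p4.png

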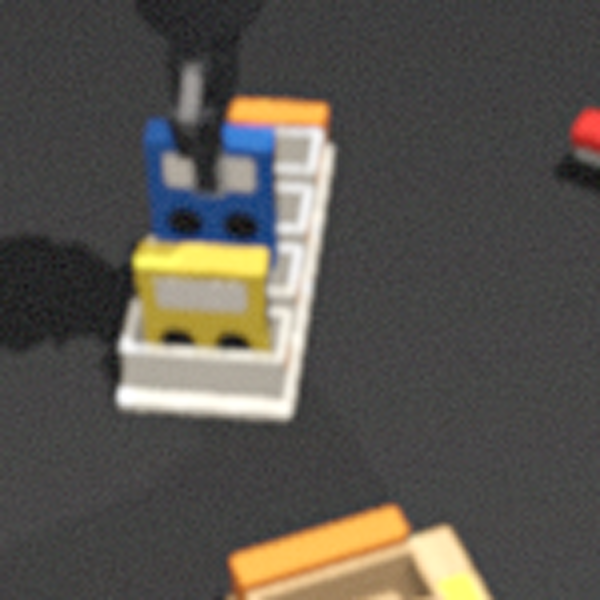

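Blue hangs aligned over the second cell, behind yellow.

Emit:
{"name": "play_rows", "arguments": {"deltas": [[0, 0, -0.01, 0], [0, 0, -0.022, 0], [0, 0, -0.034, 0], [0, 0, -0.042, 0], [0, 0, -0.046, 0], [0, 0, -0.048, 0], [0, 0, -0.049, 0], [0, 0, -0.0495, 0], [0, 0, -0.05, 0], [0, 0, -0.05, 0], [0, 0, -0.05, 0]]}}

```text
time: 20.23
eef_pos: [0.4928, 0.1805, 0.0724]
eef_rot: [3.139, 0.002, 2.879]
contact_force: [-4.7, -0.8, 6.1]
gripper_width: 0.0212
grip_force: 50.4
```

Emit:
{"name": "play_rows", "arguments": {"deltas": [[0, 0, 0, 0], [0, 0, 0, 0], [0, 0, 0, 0], [0, 0, 0, 0], [0, 0, 0.01, 0], [0, 0, 0.03, 0], [0, 0, 0.05, 0], [0, 0, 0.07, 0], [0, 0, 0.085, 0], [0, 0, 0.09, 0], [0, 0, 0.09, 0]], "grip": -0.2}}

```text
time: 21.15
eef_pos: [0.4941, 0.181, 0.1633]
eef_rot: [3.137, 0.004, 2.879]
contact_force: [-0.3, -0.4, -0.3]
gripper_width: 0.0512
grip_force: 0.0
```

Emit:
{"name": "play_rows", "arguments": {"deltas": [[0.002, -0.012, 0.01, 1], [0.006, -0.035, 0.01, 3], [0.011, -0.07, 0.01, 5], [0.017, -0.107, 0.01, 7], [0.023, -0.145, 0.01, 9], [0.029, -0.183, 0.01, 12], [0.035, -0.221, 0.01, 15], [0.041, -0.259, 0.01, 18], [0.047, -0.297, 0.01, 21], [0.053, -0.335, 0.01, 24], [0.058, -0.368, 0.01, 25.9], [0.062, -0.392, 0.01, 25.9], [0.065, -0.405, 0.01, 25.9], [0.065, -0.4075, -0.01, 25.9], [0.065, -0.4075, -0.03, 25.9], [0.065, -0.4075, -0.05, 25.9], [0.065, -0.4075, -0.07, 25.9], [0.065, -0.4075, -0.083, 25.9], [0.065, -0.4075, -0.09, 25.9], [0.065, -0.4075, -0.09, 25.9]]}}

```text
time: 22.82
eef_pos: [0.556, -0.2255, 0.0685]
eef_rot: [3.137, -0.004, -2.952]
contact_force: [-0.2, -0.2, -0.1]
gripper_width: 0.0513
grip_force: 0.0
```

```bash
python3 - <<'E'
from h import *
q=grab_frame("side"); b=q["pixels"][80:330,200:400]
cv2.imwrite("pics/p5.png",cv2.resize(b,(480,600),interpolation=cv2.INTER_CUBIC)[...,::-1])
E
python3 s.py
```

```text
22.8667 [ 0.557  -0.2261  0.0701] [ 3.1381e+00 -1.4000e-03 -2.9517e+00] [-0.387  0.55   0.034  1.058  0.002 -0.577]
```

View pics/p5.png

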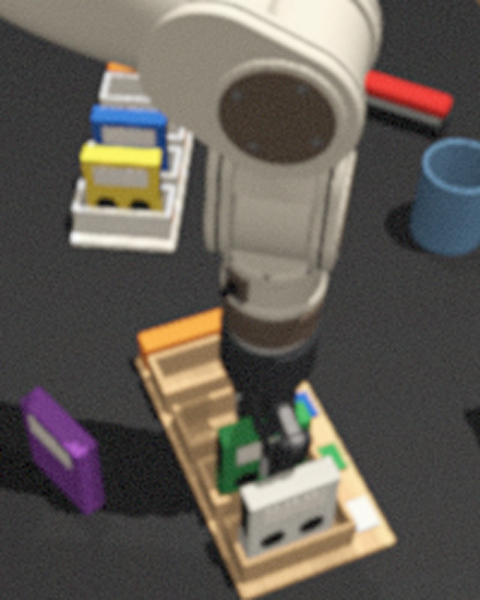

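Blue and yellow stand in the white rack, and the fingers straddle green at crop (240,455).

Emit:
{"name": "play_rows", "arguments": {"deltas": [[0, 0, 0, 0], [0, 0, 0, 0], [0, 0, 0, 0], [0, 0, 0, 0], [0, 0, 0, 0], [0, 0, 0, 0], [0, 0, 0.005, 0], [0, 0, 0.02, 0], [0, 0, 0.045, 0], [0, 0, 0.07, 0], [0, 0, 0.095, 0], [0, 0, 0.115, 0], [0, 0, 0.13, 0], [0, 0, 0.135, 0], [0, 0, 0.135, 0], [0, 0, 0.135, 0]], "grip": 1}}

```text
time: 24.2
eef_pos: [0.5571, -0.2267, 0.205]
eef_rot: [3.139, -0.001, -2.952]
contact_force: [0.1, 0.6, -2.8]
gripper_width: 0.0216
grip_force: 49.2
```

Emit:
{"name": "play_rows", "arguments": {"deltas": [[-0.001, 0.01, 0, -1], [-0.003, 0.032, 0, -2], [-0.007, 0.067, 0, -4], [-0.011, 0.105, 0, -6], [-0.015, 0.143, 0, -8], [-0.019, 0.181, 0, -10], [-0.023, 0.219, 0, -12], [-0.027, 0.257, 0, -14], [-0.031, 0.295, 0, -16], [-0.035, 0.333, 0, -18], [-0.039, 0.37, 0, -20], [-0.043, 0.405, 0, -22], [-0.046, 0.435, 0, -24], [-0.048, 0.457, 0, -25.9], [-0.049, 0.4675, 0, -25.9], [-0.049, 0.4675, 0, -25.9], [-0.049, 0.4675, 0, -25.9], [-0.049, 0.4675, 0, -25.9]]}}

```text
time: 25.7
eef_pos: [0.5086, 0.239, 0.2054]
eef_rot: [3.142, -0.0, 2.878]
contact_force: [-0.2, -0.6, -1.4]
gripper_width: 0.0214
grip_force: 49.4
```

```bash
python3 s.py
```

```text
25.7 [0.5086 0.239  0.2054] [ 3.1416e+00 -2.0000e-04  2.8779e+00] [0.439 0.375 0.125 1.32  0.    0.703]
```

Emit:
{"name": "play_rows", "arguments": {"deltas": [[0.0005, 0.001, -0.01, 0], [0.0005, 0.001, -0.03, 0], [0.0005, 0.001, -0.055, 0], [0.0005, 0.001, -0.075, 0], [0.0005, 0.001, -0.09, 0], [0.0005, 0.001, -0.1, 0], [0.0005, 0.001, -0.11, 0], [0.0005, 0.001, -0.119, 0], [0.0005, 0.001, -0.126, 0], [0.0005, 0.001, -0.13, 0], [0.0005, 0.001, -0.132, 0], [0.0005, 0.001, -0.133, 0], [0.0005, 0.001, -0.133, 0], [0.0005, 0.001, -0.133, 0]]}}

```text
time: 26.87
eef_pos: [0.5097, 0.2418, 0.0738]
eef_rot: [3.139, 0.002, 2.879]
contact_force: [0.3, -0.3, -2.4]
gripper_width: 0.0214
grip_force: 49.4
```

Emit:
{"name": "play_rows", "arguments": {"deltas": [[0, 0, -0.0007, 0], [0, 0, -0.0014, 0], [0, 0, -0.002, 0], [0, 0, -0.002, 0], [0, 0, -0.002, 0]]}}

```text
time: 27.28
eef_pos: [0.5097, 0.2418, 0.0726]
eef_rot: [3.139, 0.002, 2.879]
contact_force: [-2.4, 0.0, 5.6]
gripper_width: 0.0212
grip_force: 50.4
```

Emit:
{"name": "play_rows", "arguments": {"deltas": [[0, 0, 0, 0], [0, 0, 0, 0], [0, 0, 0, 0], [0, 0, 0, 0], [0, 0, 0.01, 0], [0, 0, 0.03, 0], [0, 0, 0.05, 0], [0, 0, 0.07, 0], [0, 0, 0.09, 0], [0, 0, 0.1, 0], [0, 0, 0.1, 0]], "grip": -0.2}}

```text
time: 28.2
eef_pos: [0.5111, 0.2424, 0.1746]
eef_rot: [3.136, 0.006, 2.879]
contact_force: [0.2, -0.1, -0.3]
gripper_width: 0.0513
grip_force: 0.0
```

Emit:
{"name": "play_rows", "arguments": {"deltas": [[0.001, -0.012, 0, 1], [0.004, -0.035, 0, 3], [0.008, -0.07, 0, 5], [0.012, -0.107, 0, 7], [0.016, -0.145, 0, 9], [0.02, -0.183, 0, 11], [0.024, -0.221, 0, 13], [0.028, -0.259, 0, 15], [0.032, -0.297, 0, 17], [0.036, -0.335, 0, 19], [0.04, -0.373, 0, 21], [0.044, -0.411, 0, 23], [0.048, -0.449, 0, 25], [0.052, -0.48, 0, 27], [0.055, -0.505, 0, 28.6], [0.058, -0.52, 0, 28.6], [0.0585, -0.528, 0, 28.6], [0.0585, -0.528, 0, 28.6]]}}

```text
time: 29.7
eef_pos: [0.567, -0.2879, 0.1695]
eef_rot: [3.139, -0.001, -2.908]
contact_force: [0.9, -0.2, -0.3]
gripper_width: 0.0512
grip_force: 0.0
```

Emit:
{"name": "play_rows", "arguments": {"deltas": [[0, 0, -0.01, 0], [0, 0, -0.03, 0], [0, 0, -0.055, 0], [0, 0, -0.08, 0], [0, 0, -0.093, 0], [0, 0, -0.1, 0], [0, 0, -0.1, 0], [0, 0, -0.1, 0], [0, 0, -0.1, 0]]}}

```text
time: 30.45
eef_pos: [0.5688, -0.2863, 0.0726]
eef_rot: [3.141, 0.003, -2.904]
contact_force: [1.0, -0.6, -1.1]
gripper_width: 0.0512
grip_force: 0.0
```

```bash
python3 - <<'E'
from h import *
q=grab_frame("side"); b=q["pixels"][80:330,200:400]
cv2.imwrite("pics/p6.png",cv2.resize(b,(480,600),interpolation=cv2.INTER_CUBIC)[...,::-1])
E
python3 s.py
```

```text
30.5 [ 0.5689 -0.2866  0.0729] [-3.1415e+00  3.1000e-03 -2.9046e+00] [-0.468  0.609  0.146  1.106  0.002 -0.705]
```

View pics/p6.png

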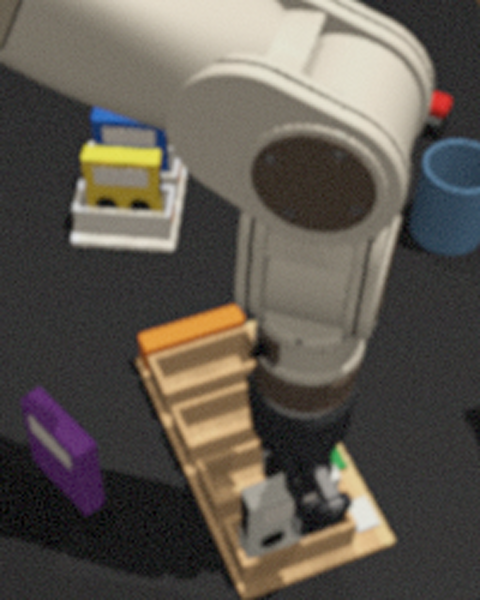

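The fingers straddle the white cartridge at crop (270,515).

Emit:
{"name": "play_rows", "arguments": {"deltas": [[0, 0, 0, 0], [0, 0, 0, 0], [0, 0, 0, 0], [0, 0, 0, 0], [0, 0, 0, 0], [0, 0, 0, 0], [0, 0, 0.005, 0], [0, 0, 0.02, 0], [0, 0, 0.045, 0], [0, 0, 0.07, 0], [0, 0, 0.095, 0], [0, 0, 0.115, 0], [0, 0, 0.13, 0], [0, 0, 0.135, 0], [0, 0, 0.135, 0], [0, 0, 0.135, 0]], "grip": 1}}

```text
time: 31.83
eef_pos: [0.5672, -0.2862, 0.2048]
eef_rot: [3.138, -0.001, -2.905]
contact_force: [-1.0, 0.2, -1.8]
gripper_width: 0.0217
grip_force: 49.6
```

Emit:
{"name": "play_rows", "arguments": {"deltas": [[-0.001, 0.01, 0, -1], [-0.002, 0.03, 0, -2], [-0.004, 0.065, 0, -4], [-0.007, 0.103, 0, -6], [-0.01, 0.142, 0, -8], [-0.013, 0.181, 0, -10], [-0.016, 0.22, 0, -12], [-0.019, 0.259, 0, -14], [-0.022, 0.298, 0, -16], [-0.025, 0.337, 0, -18], [-0.028, 0.376, 0, -20], [-0.031, 0.415, 0, -22], [-0.034, 0.454, 0, -24], [-0.036, 0.49, 0, -26], [-0.038, 0.523, 0, -28], [-0.04, 0.553, 0, -28.6], [-0.042, 0.575, 0, -28.6], [-0.043, 0.587, 0, -28.6], [-0.043, 0.587, 0, -28.6], [-0.043, 0.587, 0, -28.6]]}}

```text
time: 33.5
eef_pos: [0.524, 0.3, 0.2046]
eef_rot: [-3.141, -0.001, 2.88]
contact_force: [-0.1, -0.7, -2.0]
gripper_width: 0.0217
grip_force: 49.6
```

```bash
python3 s.py
```

```text
33.5 [0.524  0.3    0.2046] [-3.1405e+00 -9.0000e-04  2.8797e+00] [ 0.52   0.462  0.254  1.365 -0.     0.782]
```

Emit:
{"name": "play_rows", "arguments": {"deltas": [[0.0005, 0, -0.01, 0], [0.0005, 0, -0.03, 0], [0.0005, 0, -0.055, 0], [0.0005, 0, -0.075, 0], [0.0005, 0, -0.09, 0], [0.0005, 0, -0.1, 0], [0.0005, 0, -0.11, 0], [0.0005, 0, -0.119, 0], [0.0005, 0, -0.126, 0], [0.0005, 0, -0.13, 0], [0.0005, 0, -0.132, 0], [0.0005, 0, -0.133, 0], [0.0005, 0, -0.133, 0], [0.0005, 0, -0.133, 0]]}}

```text
time: 34.67
eef_pos: [0.5256, 0.3008, 0.0738]
eef_rot: [3.139, 0.002, 2.879]
contact_force: [-0.0, 0.2, -1.4]
gripper_width: 0.0212
grip_force: 49.6
```

Emit:
{"name": "play_rows", "arguments": {"deltas": [[0, 0, -0.0007, 0], [0, 0, -0.0014, 0], [0, 0, -0.002, 0], [0, 0, -0.002, 0], [0, 0, -0.002, 0]]}}

```text
time: 35.08
eef_pos: [0.5256, 0.3008, 0.0723]
eef_rot: [3.139, 0.002, 2.879]
contact_force: [-1.9, -0.6, 5.9]
gripper_width: 0.0214
grip_force: 50.4
```

Released on contact with the floor. Next I lift, clear the view and verify.

Emit:
{"name": "play_rows", "arguments": {"deltas": [[0, 0, 0, 0], [0, 0, 0, 0], [0, 0, 0, 0], [0, 0, 0, 0], [0, 0, 0.01, 0], [0, 0, 0.03, 0], [0, 0, 0.05, 0], [0, 0, 0.08, 0], [0, 0, 0.11, 0], [0, 0, 0.14, 0], [-0.02, -0.04, 0.15, 0], [-0.05, -0.08, 0.15, 0], [-0.08, -0.11, 0.15, 0], [-0.11, -0.14, 0.15, 0], [-0.14, -0.17, 0.15, 0], [-0.16, -0.2, 0.15, 0], [-0.18, -0.23, 0.15, 0], [-0.19, -0.26, 0.15, 0], [-0.19, -0.28, 0.15, 0], [-0.19, -0.28, 0.15, 0]], "grip": -0.2}}

```text
time: 36.75
eef_pos: [0.3344, 0.0179, 0.2223]
eef_rot: [3.14, 0.003, 2.874]
contact_force: [-0.3, 0.5, -0.1]
gripper_width: 0.0512
grip_force: 0.0
```

```bash
python3 - <<'E'
from h import *
P=[]
for n,(r,c) in dict(side=(60,140),top=(130,70)).items():
    q=grab_frame(n); P.append(cv2.resize(q["pixels"][r:r+180,c:c+160+40*0],(400,450),interpolation=cv2.INTER_CUBIC))
    w=world(q); m=(w[...,2]>.1)&(w[...,2]<.115)&(w[...,1]>.08)&(w[...,1]<.4)&(w[...,0]>.4)&(w[...,0]<.6)&(q["depth"]>0)
    k,L,st,cc=cv2.connectedComponentsWithStats(m.astype(np.uint8),connectivity=4)
    for i in range(1,k):
        if st[i,4]>60: r=cv2.minAreaRect((w[L==i][:,:2]*1000).astype(np.float32)); print(n,np.round(r[0],1),np.round(r[1],1),round(r[2],1),np.median(w[L==i][:,2]).round(4))
cv2.imwrite("pics/f.png",np.hstack(P)[...,::-1])
E
python3 s.py
```

```text
side [526.1 300.4] [28.  79.8] 74.9 0.1089
side [509.5 240.2] [26.7 78.8] 75.6 0.1088
side [493.2 178. ] [28.1 80.4] 74.3 0.1085
side [477.8 121.7] [28.  80.7] 75.0 0.109
top [525.5 300.9] [23.9 80.2] 74.4 0.1066
top [508.6 242. ] [22.7 79.8] 74.5 0.1066
top [492.8 180.8] [22.8 79.8] 74.0 0.1065
top [477.  121.1] [22.5 80.5] 75.0 0.1066
36.85 [0.3355 0.02   0.2221] [3.1388e+00 2.6000e-03 2.8764e+00] [ 0.058 -0.086 -0.378  1.275  0.002  0.323]
```

View pics/f.png

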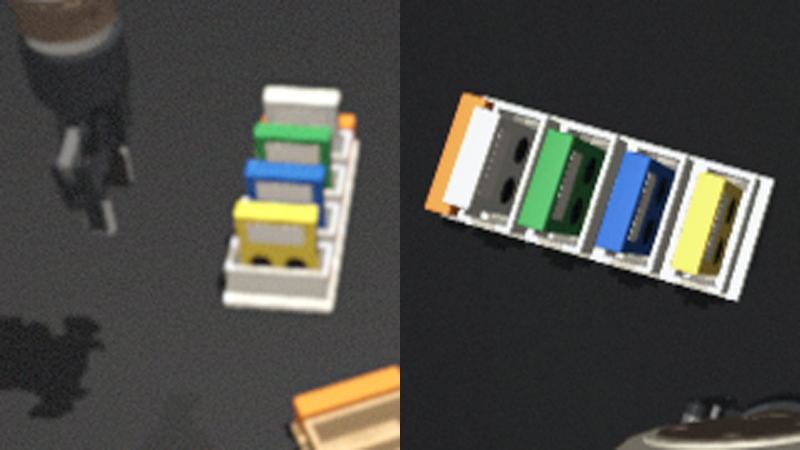

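All four stand upright in their cells, white, green, blue, yellow from the orange end. That is the reverse order asked for, and their tops are at the same height as at the start.

```bash
python3 -c "
from workcell import *
print(sign_off())"
```

```text
the job is handed in; nothing more can be done
None
```

The four cartridges stand upright in the white rack in reverse order (white, green, blue, yellow from its orange end), each set down on the cell floor, and the job was handed in at about 37 s.

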